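# Index the crimp pull tester's terminal wheel and lock it

## Task

Set the crimp pull tester up for the next wire size: with the fingertips push the upright thumb tab of its slotted wheel round, click by click, until the four-dot slot has clicked in facing the wire clamp, then push the knob of the lock lever beside the wheel in until the lever's nose is fully home in the wheel's notch. Push gently: grip and lift nothing, and leave the loose connectors, the small screwdriver and the carton lying beside the tester where they are.

Things in the scene. Friction and masses are not known exactly. Their poses are not given: they have to be found in the camera images.
- pull_tester: Grey bench pull tester, fixed, 140 x 300 mm, deck 54 mm above the bench. Origin: centre of its underside; x across it, away from the operator side; y along it, from the slotted wheel (y -65 mm) to the wire clamp (y +60 mm); z up. Yaw varies. Within 100 mm of the wheel axis nothing stands higher than 90 mm above the bench except the tab and the lock knob.
- wheel_axis (a point): On the wheel's vertical axis, at the top face of its slotted aluminium disc, 82.5 mm above the bench. The disc is 76 mm across; five slots in its rim, 40 degrees apart, are marked with 1 to 5 dots and grow from 2.5 to 9 mm wide. A steel star wheel with nine round lobes, 95 mm across, lies right under it. The hub screw rises to 89 mm above the bench.
- wheel_tab (a point): Centre of the upright steel thumb tab, 61 mm from the wheel axis, 98.5 mm above the bench; it turns with the wheel. Tab: 22 mm long radially, 7 mm thick the way it is pushed, from 83 to 114 mm above the bench. Fingertips kept 88 mm or more above the bench pass over the roller guide, wire fork and lever bar as they sweep round with it.
- four_dot_slot (a point): Mouth of the four-dot slot (second widest, 7 mm), on the disc's rim 38 mm from the axis. In place when it coincides with pull_line.
- pull_line (a point): Fixed point at the disc's rim, straight from the wheel axis towards the wire clamp (tester +y), where the chosen slot must stand.
- wheel (a joint): Wheel angle, rad, growing counterclockwise from above; stops at -0.12 and 2.92. A sprung roller clicks every 0.698 rad: 0 one-dot slot on the pull line, 0.698 two, 1.396 three, 2.094 four (wanted), 2.793 five. The tab stands at 190 degrees plus this angle from tester +x. Starts at 1 to 3 dots or between. 2 to 4 N at the tab turns it; a little past half way it jumps on to the next click.
- lock_lever (a joint): Lock lever angle, rad: 0 fully home against its stop (nose between two lobes of the star wheel, wheel locked), 0.5 fully open; starts at 0.30 to 0.45. Closes counterclockwise seen from above, stays where it is left; 1 to 2 N at the knob moves it. The nose enters only if the wheel stands in a click; otherwise a lobe stops it at about 0.2.
- lock_knob (a point): Middle of the black knob on the lever's end, 95 mm above the bench. Knob: 15 mm diameter, upright, from 77 to 110 mm above the bench, 112 mm from the lever's pivot. Closed, it lies 77 mm in x and 13 mm in y from the wheel axis (tester frame); open, farther out in +x and -y. Push it from its outer side, along its arc about the pivot.
- lock_pivot (a point): Vertical hinge axis of the lock lever, at the tester's -y end.
- connector_1: Loose metal circular connector shell, 28 x 30 x 27 mm, lying on its side in front of the tester; to be left alone. Origin: centre of its underside.
- connector_2: Second loose circular connector shell, 24 x 28 x 24 mm, in front of the tester; to be left alone. Origin: centre of its underside.
- precision_driver: Loose precision screwdriver, 11 x 125 x 11 mm, in front of the tester; to be left alone. Origin: centre of its underside.
- carton_2: Loose pale carton, 72 x 60 x 28 mm, behind the tester; to be left alone. Origin: centre of its underside.

How it is judged (in metres and radians):
On the way:
1. the four-dot slot has clicked in on the pull line with the lock still open (horizontal distance between four_dot_slot and pull_line below 0.003 m and value of joint lock_lever above 0.2 rad), for 0.2 s.
At the end, for the whole second after the job is handed in: The mouth of the four-dot slot stands within 3 mm of the pull line and the lock lever is within 0.06 rad of fully home (horizontal distance between four_dot_slot and pull_line below 0.003 m and value of joint lock_lever below 0.06 rad); the robot touches nothing.
It fails at once if the wheel is pinched or forced (over 35 N) (contact force between the fingers and wheel above 35 N).
It fails at once if the lock lever is pinched or forced (over 35 N) (contact force between the fingers and lock_lever above 35 N).
It fails at once if a loose thing beside the tester is moved or lifted more than 15 mm (distance of any of connector_1, connector_2, precision_driver, carton_2 from where it was at the start of the episode above 0.015 m).
It also fails if it takes over 64 s, if anything falls off the work surface, if the arm or the gripper's body presses on something with over 40 N, if the wrist force passes 120 N, or if a joint passes its speed limit or range.

## Robot

A 6-joint arm with a two-finger parallel gripper is mounted at the origin on a cart in front of the work surface, level with it; the furniture and walls round the work are solid. World frame = base frame: x ahead of the robot, y to its left, z up, the work surface at z = 0. Lengths are in mm, angles in degrees, forces in N, time in s.
With the tool pointing down it reaches from about 400 to 925 mm from the base axis. Payload 3.4 kg.
Tool frame: the origin (TCP) lies midway between the tips of the shut fingers; the grasp point (between the pads) lies 19 mm behind it (robot.grip_depth is the z of the grasp point in the tool frame, in mm); z points along the fingers, y is the line along which they close (so a half turn about z gives the same grasp; the last joint's range is limited). The gripper opens to 85 mm and grips with 20 to 120 N. Pads are 22 mm wide; open, the fingers measure 114 mm over their backs; the gripper's body (76 mm by 85 mm) begins 54 mm behind the grasp point. The pads swing forward as they close: fully open they stand 13 mm farther back than shut.
Start: joints at [-4.211, 17.578, 86.31, -0, 76.112, -4.211], TCP at [575.005, -0.025, 231.305] pointing down, gripper open.
Joint ranges: [-179.03, 179.03], [-60, 130.46], [8.19, 133.38], [-81.62, 261.62], [5.75, 156.47], [-153.77, 153.77]. Speed limits (degrees/s): [147.25, 147.25, 180, 180, 180, 180].

## Interface

Orientations are given as [roll, pitch, yaw] about the fixed x, y, z axes, in that order (R = Rz(yaw) Ry(pitch) Rx(roll)).
In Python, from station import robot gives the robot as it stands.
- The arm moves only by the tool carry_out, never from a script. Its arguments are lists of equal length, an entry for each row: "turn": the turn, a rotation vector about the world's x, y, z normalised to -1 to 1, where 1 is 360 degrees, a list of three; "slide": the shift along the world's x, y, z normalised to -1 to 1, where 1 is 0.15 m, a list of three; "fingers": the closure, from 0 (fully open) to 1 (shut). In form: {"turn": [[ax, ay, az], ...], "slide": [[tx, ty, tz], ...], "fingers": [fingers, ...]}. A call has 1 to 5 rows; each row shifts and turns the commanded pose from where the row before left it; what a row does not reach is not made up. A row lasts 1/8 s, in which the tool goes at most 62.5 mm and 10.7 degrees, less where a joint would pass 70% of its speed; a pose out of reach is approached as far as the arm can. A call with a number of a shift or a turn outside -1 to 1 is refused whole. A call with a gripper value outside its range is refused whole. The fingers move at their own pace and stop on an object; the grip force is fixed at half the most. Time passes only in rows, so rows that do not move let the fingers close. It gives the time, the measured TCP pose, the force, the opening and the grip force at its end, in the units of the state.
- robot.sense(): the state, without advancing time (a new reading comes with each control period).
- robot.capture(name): name is "side" or "top"; returns the picture (400x640x3 uint8, red, green, blue); there is no depth.
- robot.camera_model(name): a dict with "fx", "fy", "cx", "cy" (pixels), "world_from_camera" (4x4, takes a point from camera to world coordinates). Camera axes: x right, y up, looking along -z (the intrinsics and any distortion apply to the point x, -y, -z); pixel columns grow to the right and rows downward; lengths in mm; the calibration is good to about 2 mm. A picture is of the moment at which its call begins. camera_model takes no time and is no camera call.
- robot.finish_job(): hands the job in; it is judged then, once.
The state is a dict: "time": time; "q": joint angles; "joint_vel": joint speeds; "joint_efforts": joint torques, N m; "ee_pos": TCP position; "tool_rot": TCP orientation; "ft_force": force on the tool from outside, world axes, zero at the start; "moment": the same for the moment, N m; "width": finger opening in mm; "grip_force": force on a finger pad.
Only numpy, scipy, OpenCV 4.12 (cv2) and the standard library are available. Lean on these libraries where they do the work, as an engineer would, in place of code of your own. Each camera call takes 0.05 s, during which the arm holds its last target. There are 200 camera calls.

## Working session

There is one attempt and no reset: what is moved stays moved. The work goes in short steps, Python scripts to look and compute and a tool call to move; the robot and the scene stay as the last step left them, time stands still between calls to the robot, and variables do not carry over. Pictures are saved under pics/ and viewed, at most 10 in all, crops included, and the job is handed in when it is done.

Besides the shell and the picture viewer there is one more tool, called after "Request:" as name(argument=value, ...) on one line, values as JSON. carry_out: Moves the arm, as the interface text tells. Scaled input: -1 to 1 covers 0.15 m each way for a shift and 360 degrees each way for a turn. Its arguments: {"type":"object","properties":{"turn":{"type":"array","items":{"type":"array","items":{"type":"number"}}},"slide":{"type":"array","items":{"type":"array","items":{"type":"number"}}},"fingers":{"type":"array","items":{"type":"number"}}},"required":["turn","slide","fingers"]}

```bash
ls; mkdir -p pics
python3 - <<'E'
from station import robot
import cv2,numpy as np
for n in("top","side"):
    im=robot.capture(n); cv2.imwrite(f"pics/{n}0.png",im[:,:,::-1])
    m=robot.camera_model(n); print(n,{k:(np.round(v,3).tolist()) for k,v in m.items()})
s=robot.sense();print(s["time"],s["ee_pos"],s["tool_rot"],s["width"])
E
```

```text
pics
top {'fx': 467.279, 'fy': 467.279, 'cx': 315.54, 'cy': 204.293, 'world_from_camera': [[0.025, 0.988, -0.154, 385.314], [-1.0, 0.022, -0.019, -45.776], [-0.015, 0.154, 0.988, 987.169], [0.0, 0.0, 0.0, 1.0]]}
side {'fx': 484.554, 'fy': 484.554, 'cx': 320.152, 'cy': 198.516, 'world_from_camera': [[-0.836, 0.361, -0.413, 155.226], [-0.548, -0.56, 0.621, 533.54], [-0.007, 0.746, 0.666, 697.509], [0.0, 0.0, 0.0, 1.0]]}
0.1 [5.74388150e+02 1.23693728e-02 2.30456331e+02] [-1.79895303e+02 -7.03506476e-03  8.99982064e+01] 85.53170108928553
```

View pics/top0.png

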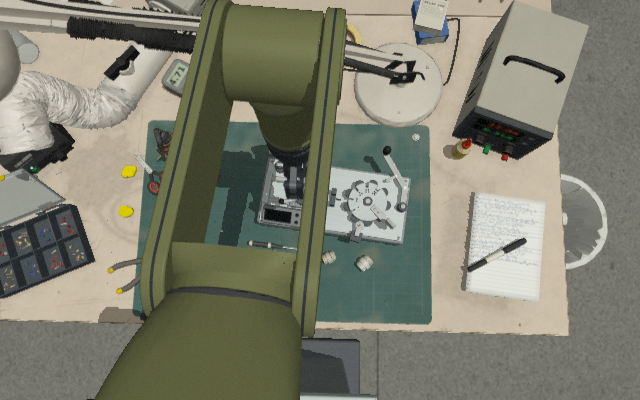

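View pics/side0.png

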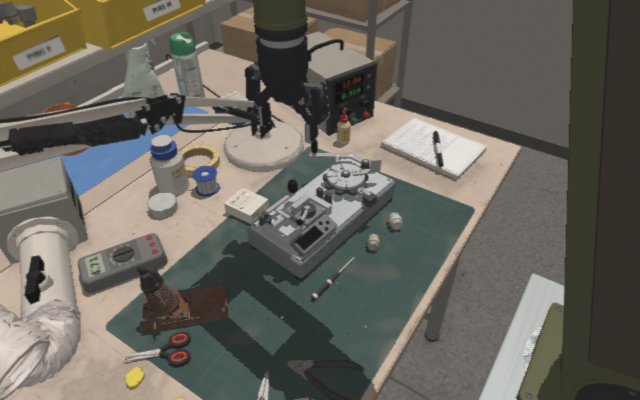

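The top view shows the wheel near (370,200), the black knob near (387,150) and the lever pivot near (403,206). The clamp end lies to the left, which is world +y. I'll zoom in on the wheel next.

Run:
```python
import cv2
a=cv2.imread("pics/top0.png")[135:255,310:430]; b=cv2.imread("pics/side0.png")[135:225,270:410]
cv2.imwrite("pics/crop0.png",cv2.resize(a,(600,600),interpolation=cv2.INTER_CUBIC))
cv2.imwrite("pics/crop1.png",cv2.resize(b,None,fx=5,fy=5,interpolation=cv2.INTER_CUBIC))
```

```text
(no output)
```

View pics/crop0.png

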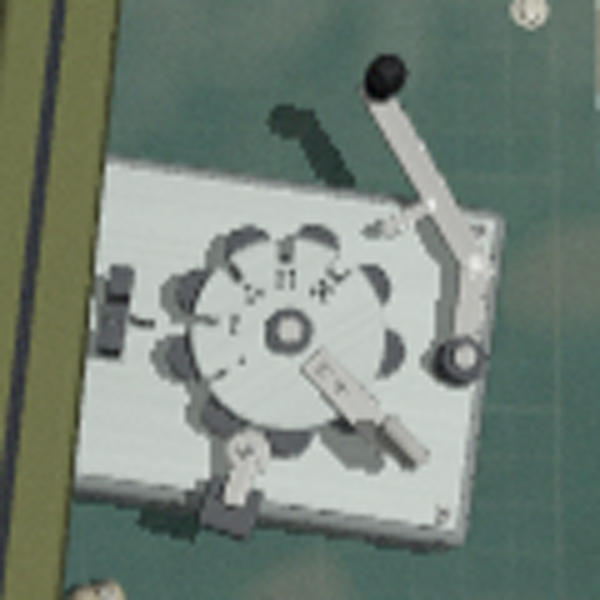

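View pics/crop1.png

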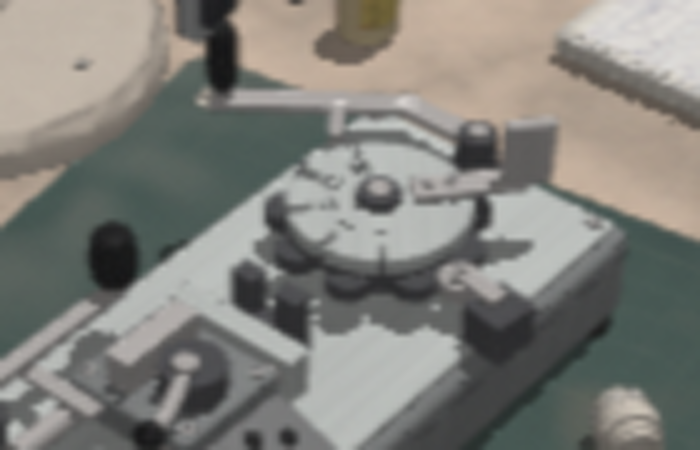

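The crop shows the two-dot slot about on the pull line, so the wheel is near 0.70 rad. In full-image pixels, the hub is at (367.8,201.4), the tab top at (391,223.4), the knob top at (387.3,150.2) and the pivot cap at (402.6,206.6). The side view confirms the tab and the open lever.

```bash
cat > h.py <<'E'
import numpy as np
from station import robot
def ray(cam,u,v,z):
    m=robot.camera_model(cam); T=np.array(m["world_from_camera"])
    d=T[:3,:3]@[(u-m["cx"])/m["fx"],-(v-m["cy"])/m["fy"],-1]; o=T[:3,3]
    return o+d*(z-o[2])/d[2]
c=lambda u,v:(310+u/5,135+v/5)
s=lambda u,v:(270+u/5,135+v/5)
E
python3 - <<'E'
from h import *
P={k:ray("top",*c(u,v),z)[:2] for k,(u,v,z) in dict(hub=(289,332,89),tab=(404,440,114),knob=(387,72,110),pivot=(464,356,88),c1=(503,213,54),c2=(465,530,54),s4=(287,245,82.5),s2=(196,319,82.5)).items()}
S={k:ray("side",*s(u,v),z)[:2] for k,(u,v,z) in dict(hub=(380,190,89),tab=(532,122,114),knob=(221,28,110)).items()}
for d in(P,S):
    for k,v in d.items(): print(k,v.round(1), "from hub %.1f ang %.1f"%(np.hypot(*(v-d["hub"])),np.degrees(np.arctan2(*(v-d["hub"])[::-1]))))
e=P["c1"]-P["c2"]; print("edge len",np.hypot(*e),"yaw",np.degrees(np.arctan2(e[1],e[0])))
k=P["knob"]-P["pivot"];print("lever",np.hypot(*k),np.degrees(np.arctan2(k[1],k[0])))
E
```

```text
hub [ 533.3 -130. ] from hub 0.0 ang 0.0
tab [ 489.1 -171. ] from hub 60.3 ang -137.1
knob [ 632.4 -165. ] from hub 105.1 ang -19.5
pivot [ 525.5 -197.9] from hub 68.4 ang -96.5
c1 [ 590.  -219.7] from hub 106.2 ang -57.7
c2 [ 460.7 -203.8] from hub 103.5 ang -134.5
s4 [ 569.  -129.5] from hub 35.8 ang 0.7
s2 [538.7 -94.1] from hub 36.2 ang 81.4
hub [ 531.2 -125.9] from hub 0.0 ang 0.0
tab [ 487.2 -168.4] from hub 61.1 ang -136.0
knob [ 630.4 -160.2] from hub 104.9 ang -19.1
edge len 130.27739618505524 yaw -7.009363080615463
lever 111.84252689863315 17.136560856579894
```

Lengths and angles agree with the given ones (tab radius 60.3 against 61, lever 111.8 against 112, yaw −7°). The hub is about (532.5,−128.5), the tab at world 223° and the target tab at 303°. I'll shut the fingers and go to the clockwise side of the tab.

Request:
carry_out(turn=[[0,0,-0.026],[0,0,-0.026],[0,0,-0.026],[0,0,-0.026],[0,0,-0.026]], slide=[[-0.143,-0.197,0],[-0.143,-0.197,0],[-0.143,-0.197,0],[-0.143,-0.197,0],[-0.143,-0.197,0]], fingers=[1,1,1,1,1])

```text
time: 0.72
ee_pos: [466.7, -148.5, 230.9]
tool_rot: [-180.0, 0.0, 42.9]
ft_force: [-0.2, -0.3, 0.7]
width: 0.3
grip_force: 0.0
```

Request:
carry_out(turn=[[0,0,0],[0,0,0],[0,0,0],[0,0,0],[0,0,0]], slide=[[0,0,-0.2],[0,0,-0.2],[0,0,-0.1],[0,0,0],[0,0,0]], fingers=[1,1,1,1,1])

```text
time: 1.35
ee_pos: [468.1, -147.9, 156.7]
tool_rot: [180.0, -0.0, 43.2]
ft_force: [0.6, 1.1, 0.2]
width: -0.1
grip_force: 0.0
```

Request:
carry_out(turn=[[0,0,0],[0,0,0],[0,0,0],[0,0,0],[0,0,0]], slide=[[0,0,-0.11],[0,0,-0.11],[0,0,-0.11],[0,0,-0.09],[0,0,0]], fingers=[1,1,1,1,1])

```text
time: 1.98
ee_pos: [467.4, -147.6, 92.9]
tool_rot: [-179.9, 0.0, 43.2]
ft_force: [-0.6, -0.1, -0.6]
width: 0.0
grip_force: 0.0
```

Run:
```python
from h import *
import cv2
a=robot.capture("top")[135:255,310:430,::-1]; b=robot.capture("side")[120:240,290:410,::-1]
f=lambda x:cv2.resize(x,(400,400),interpolation=cv2.INTER_CUBIC)
cv2.imwrite("pics/p1.png",np.hstack([f(a),f(b)])); s=robot.sense(); print(s["ee_pos"],s["ft_force"])
```

```text
[ 468.21018953 -147.92628718   93.74112192] [ 0.62586827 -0.09342177  0.49673027]
```

View pics/p1.png

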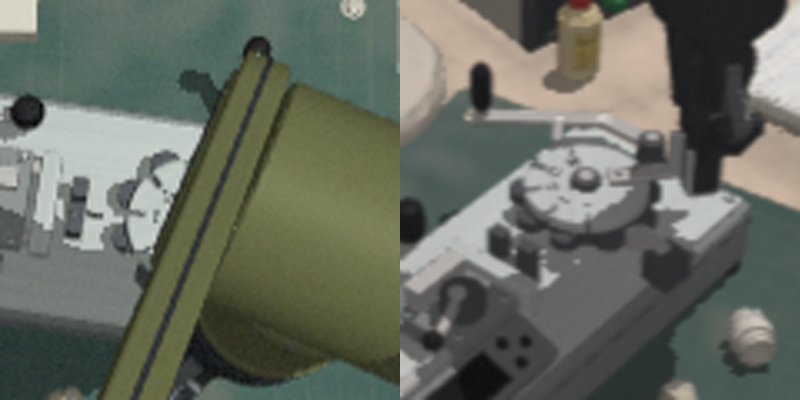

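The tips are down at z 93, with the tab just ahead of them on the counterclockwise side (side view, tab about (680,155), fingers about (710,150)). Next I'll work out the sweep steps.

Run:
```python
import numpy as np
H=np.array([532.5,-128.5]); ph=np.radians(196.6+4*np.arange(26)); r=np.maximum(67.3-0.6*np.arange(26),64)
p=H+(r*np.array([np.cos(ph),np.sin(ph)])).T
for i,(d,q) in enumerate(zip(np.diff(p,axis=0)/150,p[1:])): print(i+1,d.round(3),q.round(1),round(np.degrees(ph[i+1]),1))
```

```text
1 [ 0.014 -0.028] [ 470.1 -152. ] 200.6
2 [ 0.016 -0.027] [ 472.4 -156. ] 204.6
3 [ 0.017 -0.026] [ 475.  -159.9] 208.6
4 [ 0.019 -0.024] [ 477.8 -163.5] 212.6
5 [ 0.02  -0.022] [ 480.9 -166.8] 216.6
6 [ 0.02  -0.022] [ 483.9 -170.1] 220.6
7 [ 0.02  -0.022] [ 486.9 -173.4] 224.6
8 [ 0.022 -0.02 ] [ 490.2 -176.5] 228.6
9 [ 0.023 -0.019] [ 493.6 -179.3] 232.6
10 [ 0.024 -0.017] [ 497.3 -181.9] 236.6
11 [ 0.025 -0.016] [ 501.1 -184.3] 240.6
12 [ 0.026 -0.014] [ 505.  -186.3] 244.6
13 [ 0.027 -0.012] [ 509.1 -188.1] 248.6
14 [ 0.028 -0.01 ] [ 513.4 -189.6] 252.6
15 [ 0.029 -0.008] [ 517.7 -190.8] 256.6
16 [ 0.029 -0.006] [ 522.  -191.6] 260.6
17 [ 0.03  -0.004] [ 526.5 -192.2] 264.6
18 [ 0.03  -0.002] [ 530.9 -192.5] 268.6
19 [0.03 0.  ] [ 535.4 -192.4] 272.6
20 [0.03  0.002] [ 539.9 -192.1] 276.6
21 [0.029 0.004] [ 544.3 -191.4] 280.6
22 [0.029 0.006] [ 548.6 -190.4] 284.6
23 [0.029 0.009] [ 552.9 -189.2] 288.6
24 [0.028 0.01 ] [ 557.1 -187.6] 292.6
25 [0.027 0.012] [ 561.2 -185.7] 296.6
```

Request:
carry_out(turn=[[0,0,0.011],[0,0,0.011],[0,0,0.011],[0,0,0.011],[0,0,0.011]], slide=[[0.014,-0.028,0],[0.016,-0.027,0],[0.017,-0.026,0],[0.019,-0.024,0],[0.02,-0.022,0]], fingers=[1,1,1,1,1])

```text
time: 2.7
ee_pos: [479.7, -166.7, 93.9]
tool_rot: [-179.9, 0.0, 63.1]
ft_force: [-2.7, 0.3, 0.8]
width: 0.1
grip_force: 1.0
```

Request:
carry_out(turn=[[0,0,0.011],[0,0,0.011],[0,0,0.011],[0,0,0.011],[0,0,0.011]], slide=[[0.02,-0.022,0],[0.02,-0.022,0],[0.022,-0.02,0],[0.023,-0.019,0],[0.024,-0.017,0]], fingers=[1,1,1,1,1])

```text
time: 3.32
ee_pos: [497.8, -182.2, 94.2]
tool_rot: [179.9, 0.0, 82.9]
ft_force: [1.0, 1.2, -0.3]
width: 0.0
grip_force: 0.0
```

Run:
```python
from h import *
import cv2
b=robot.capture("side")[120:240,290:410,::-1]
cv2.imwrite("pics/p2.png",cv2.resize(b,(480,480),interpolation=cv2.INTER_CUBIC)); s=robot.sense(); print(s["ee_pos"],s["ft_force"])
```

```text
[ 498.49542738 -182.66116044   94.32055346] [1.28889575 0.40505623 0.08903137]
```

View pics/p2.png

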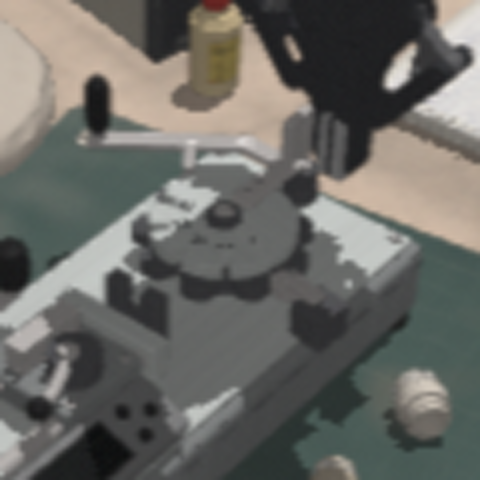

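The wheel has jumped on to the three-dot click: the tab is at (295,130), clear of the fingers at (335,140), and the force is near zero. I'll continue the sweep.

Request:
carry_out(turn=[[0,0,0.011],[0,0,0.011],[0,0,0.011],[0,0,0.011],[0,0,0.011]], slide=[[0.025,-0.016,0],[0.026,-0.014,0],[0.027,-0.012,0],[0.028,-0.01,0],[0.029,-0.008,0]], fingers=[1,1,1,1,1])

```text
time: 4.0
ee_pos: [516.7, -191.1, 94.0]
tool_rot: [-179.9, 0.0, 102.7]
ft_force: [-2.4, -1.5, 0.5]
width: -0.2
grip_force: 1.0
```

Request:
carry_out(turn=[[0,0,0.011],[0,0,0.011],[0,0,0.011],[0,0,0],[0,0,0]], slide=[[0.029,-0.006,0],[0.03,-0.004,0],[0.03,-0.002,0],[0,0,0],[0,0,0]], fingers=[1,1,1,1,1])

```text
time: 4.62
ee_pos: [530.6, -192.6, 93.6]
tool_rot: [180.0, 0.0, 114.4]
ft_force: [0.3, 0.0, 0.1]
width: -0.1
grip_force: 0.0
```

Run:
```python
from h import *
import cv2
b=robot.capture("side")[120:240,290:410,::-1]
cv2.imwrite("pics/p3.png",cv2.resize(b,(480,480),interpolation=cv2.INTER_CUBIC)); s=robot.sense(); print(s["ee_pos"],s["ft_force"])
```

```text
[ 530.51341308 -192.55653867   93.55013305] [0.18654664 0.80940012 0.99096516]
```

View pics/p3.png

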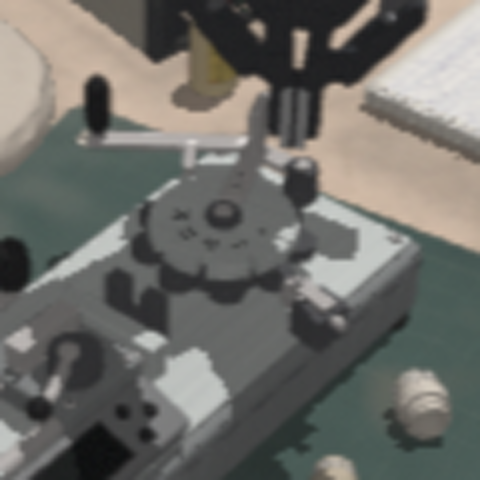

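The tab has jumped on to (258,120), well clear of the fingers, and the force is zero, so the four-dot click looks engaged. I'll back off, rise, go round to the outer (−y) side of the knob and check the tab angle.

Request:
carry_out(turn=[[0,0,0],[0,0,0],[0,0,0],[0,0,0],[0,0,0]], slide=[[-0.1,0,0],[0,0,0.2],[0,0,0.2],[0.2,0,0],[0.2,0,0]], fingers=[1,1,1,1,1])

```text
time: 5.3
ee_pos: [574.9, -192.7, 154.2]
tool_rot: [180.0, 0.0, 114.4]
ft_force: [1.2, -0.5, 0.0]
width: 0.2
grip_force: 0.0
```

Request:
carry_out(turn=[[0,0,0],[0,0,0],[0,0,0],[0,0,0],[0,0,0]], slide=[[0.2,0,0],[0.2,0,0],[0.03,0,0],[0,0,0],[0,0,0]], fingers=[1,1,1,1,1])

```text
time: 5.92
ee_pos: [638.4, -192.5, 153.2]
tool_rot: [-179.9, -0.1, 114.5]
ft_force: [-0.5, 1.1, -0.6]
width: 0.0
grip_force: 0.0
```

Run:
```python
from h import *
import cv2
a=robot.capture("top")[125:245,310:430,::-1]; b=robot.capture("side")[120:240,290:410,::-1]
f=lambda x:cv2.resize(x,(400,400),interpolation=cv2.INTER_CUBIC)
cv2.imwrite("pics/p4.png",np.hstack([f(a),f(b)])); s=robot.sense(); print(s["time"],s["ee_pos"],s["ft_force"])
```

```text
6.025 [ 638.88783225 -192.62233684  153.4561443 ] [-0.10032896 -0.12663108  0.58820454]
```

View pics/p4.png

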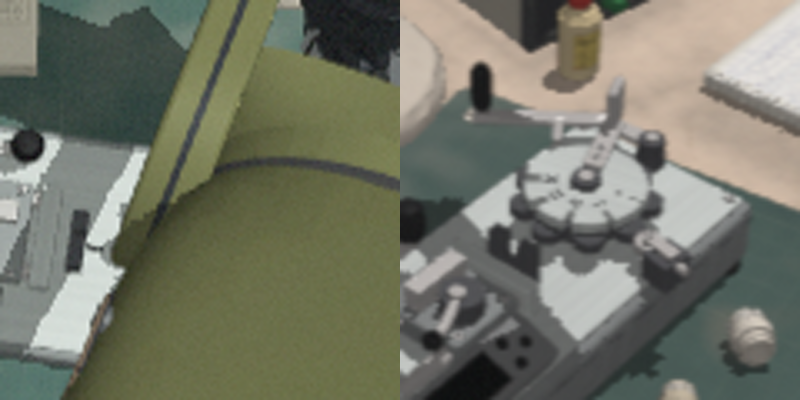

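The fingers are out of this crop. The side view shows the tab top at about (617,84) and the knob top at about (481,67), with the lever still open. I'll check their angles.

Run:
```python
from h import *
f=lambda u,v,z: ray("side",290+(u-400)*.3,120+v*.3,z)[:2]
h=f(586,172,89);
for n,p in(("tab",f(617,80,114)),("knob",f(481,66,110)),("slot4mouth?",f(527,186,82.5))): print(n,p.round(1),np.hypot(*(p-h)),np.degrees(np.arctan2(*(p-h)[::-1]))%360)
print(h)
for a in np.radians([5,10,17,22,27,32,36,39.3,41]):
    print(round(np.degrees(a),1),(np.array([525.5,-197])+112*np.array([np.cos(a),np.sin(a)])-18.5*np.array([-np.sin(a),np.cos(a)])).round(1))
```

```text
tab [ 549.2 -191. ] 63.32800883888533 284.0146075146537
knob [ 631.8 -162.8] 103.43905862076092 341.2778410735778
slot4mouth? [ 560.9 -105.8] 35.95439398513424 41.33206585046431
[ 533.86822801 -129.56986774]
5.0 [ 638.7 -205.7]
10.0 [ 639.  -195.8]
17.0 [ 638.  -181.9]
22.0 [ 636.3 -172.2]
27.0 [ 633.7 -162.6]
32.0 [ 630.3 -153.3]
36.0 [ 627.  -146.1]
39.3 [ 623.9 -140.4]
41.0 [ 622.2 -137.5]
```

```bash
cat >> h.py <<'E'
def proj(cam,p):
    m=robot.camera_model(cam); T=np.linalg.inv(np.array(m["world_from_camera"])); q=T[:3,:3]@p+T[:3,3]
    return m["cx"]+m["fx"]*q[0]/-q[2], m["cy"]-m["fy"]*q[1]/-q[2]
E
python3 - <<'E'
from h import *
import cv2
H=np.array([533,-128.8])
for t in(263,274,284,294,303):
    e=np.array([np.cos(np.radians(t)),np.sin(np.radians(t))])
    out=[]
    for r,z in((50,114),(72,114),(61,83)):
        u,v=proj("side",np.r_[H+r*e,z]); out.append((round(400+(u-290)/.3),round((v-120)/.3)))
    print(t,out)
b=robot.capture("side")[130:200,320:390,::-1]
cv2.imwrite("pics/p5.png",cv2.resize(b,(600,600),interpolation=cv2.INTER_CUBIC))
E
```

```text
263 [(638, 102), (660, 85), (646, 134)]
274 [(625, 96), (640, 78), (630, 127)]
284 [(612, 93), (621, 73), (615, 123)]
294 [(598, 91), (602, 71), (598, 121)]
303 [(585, 91), (584, 70), (583, 120)]
```

View pics/p5.png

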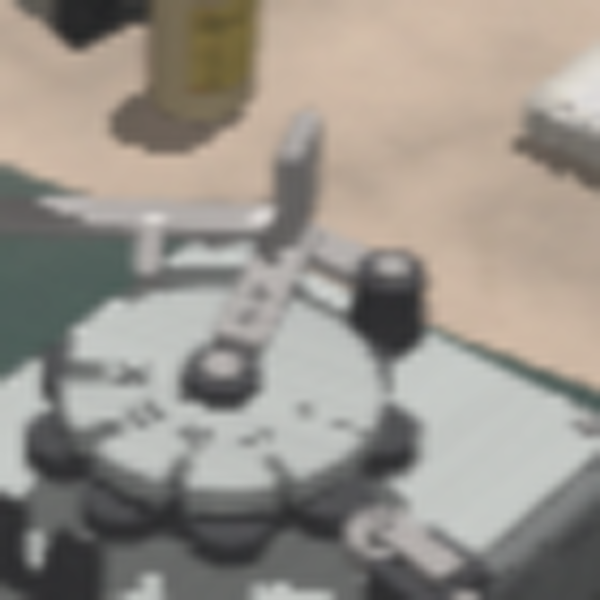

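The tab stands at about 284°, half way between clicks on a lobe top, so it has not dropped in. I'll go back behind it and push a little further.

Request:
carry_out(turn=[[0,0,0],[0,0,0],[0,0,0],[0,0,0],[0,0,0]], slide=[[-0.2,0.002,0],[-0.2,0.002,0],[-0.2,0.002,0],[-0.2,0.002,0],[-0.03,0,0]], fingers=[1,1,1,1,1])

```text
time: 6.7
ee_pos: [513.1, -191.0, 153.5]
tool_rot: [-179.9, -0.1, 114.4]
ft_force: [0.8, 0.3, -0.8]
width: 0.2
grip_force: 0.0
```

Request:
carry_out(turn=[[0,0,0],[0,0,0],[0,0,0],[0,0,0],[0,0,0]], slide=[[0,0,-0.15],[0,0,-0.15],[0,0,-0.1],[0,0,0],[0,0,0]], fingers=[1,1,1,1,1])

```text
time: 7.32
ee_pos: [516.4, -191.7, 93.8]
tool_rot: [180.0, 0.0, 114.5]
ft_force: [-0.5, -0.6, 0.4]
width: 0.1
grip_force: 0.0
```

Request:
carry_out(turn=[[0,0,0],[0,0,0],[0,0,0.011],[0,0,0.011],[0,0,0.005]], slide=[[0.03,-0.005,0],[0.045,-0.004,0],[0.03,0,0],[0.03,0.002,0],[0.015,0.001,0]], fingers=[1,1,1,1,1])

```text
time: 7.95
ee_pos: [539.1, -192.5, 93.7]
tool_rot: [180.0, 0.1, 124.3]
ft_force: [-0.1, -0.1, 0.5]
width: -0.2
grip_force: 0.0
```

```bash
cat > tab.py <<'E'
# tab/background change: compare with p4-time side image is not possible; measure saved frame columns
from h import *
import cv2,sys
b=robot.capture("side"); cv2.imwrite(sys.argv[1],b[:,:,::-1])
s=robot.sense(); print(s["time"],s["ee_pos"],s["tool_rot"],s["ft_force"])
E
python3 tab.py pics/r1.png
```

```text
8.0 [ 539.16893916 -192.48405853   93.61847248] [1.79955116e+02 5.84738296e-02 1.24302533e+02] [ 0.81261401 -0.05626944 -0.87554988]
```

Run:
```python
import cv2,numpy as np
a=cv2.imread("pics/r1.png"); 
for v in range(138,164,3): print(v,[tuple(int(x) for x in a[v,u]) for u in range(336,372,3)])
```

```text
138 [(134, 150, 168), (82, 104, 114), (67, 102, 115), (51, 80, 90), (39, 40, 41), (64, 68, 75), (34, 33, 32), (36, 34, 34), (33, 31, 31), (36, 35, 35), (35, 33, 33), (59, 63, 69)]
141 [(92, 102, 113), (83, 105, 115), (83, 105, 117), (88, 107, 116), (94, 112, 124), (162, 180, 200), (53, 56, 60), (51, 51, 50), (56, 55, 55), (72, 71, 71), (51, 53, 57), (162, 181, 202)]
144 [(87, 95, 105), (87, 96, 106), (83, 93, 103), (92, 93, 95), (153, 170, 190), (157, 175, 195), (50, 53, 57), (72, 72, 72), (63, 62, 63), (87, 88, 87), (58, 62, 67), (154, 172, 191)]
147 [(137, 154, 171), (101, 111, 123), (113, 124, 137), (100, 102, 105), (158, 177, 196), (157, 174, 193), (45, 46, 48), (74, 74, 74), (56, 56, 56), (83, 84, 83), (71, 76, 82), (149, 166, 183)]
150 [(161, 179, 199), (161, 179, 199), (152, 168, 186), (96, 97, 100), (157, 174, 193), (160, 177, 196), (57, 61, 66), (77, 77, 77), (56, 56, 56), (82, 83, 82), (91, 100, 110), (158, 175, 194)]
153 [(166, 174, 183), (163, 172, 182), (144, 153, 164), (96, 98, 100), (154, 166, 180), (150, 160, 173), (139, 153, 169), (95, 97, 98), (57, 56, 56), (109, 115, 122), (154, 171, 190), (160, 178, 198)]
156 [(160, 162, 166), (152, 154, 158), (105, 106, 108), (95, 97, 98), (142, 144, 147), (189, 191, 196), (174, 176, 181), (162, 170, 179), (155, 171, 190), (158, 175, 195), (158, 177, 197), (160, 178, 197)]
159 [(153, 156, 157), (111, 114, 107), (127, 128, 128), (94, 95, 97), (151, 153, 152), (166, 173, 176), (114, 116, 121), (168, 170, 175), (168, 171, 175), (129, 133, 139), (130, 136, 144), (157, 174, 194)]
162 [(101, 103, 102), (102, 103, 102), (94, 95, 96), (92, 93, 95), (100, 101, 101), (116, 118, 115), (190, 194, 190), (168, 175, 177), (101, 103, 106), (58, 56, 57), (77, 77, 78), (101, 110, 120)]
```

The tab face is now a neutral-grey column at u≈345, which matches the 303° prediction of 345.2, and the fingers are clear of it at 354–366. The four-dot slot has clicked in. Next is the knob.

Request:
carry_out(turn=[[0,0,0],[0,0,0],[0,0,0],[0,0,0],[0,0,0]], slide=[[-0.1,0,0],[0,0,0.2],[0,0,0.2],[0.2,0,0],[0.2,-0.01,0]], fingers=[1,1,1,1,1])

```text
time: 8.62
ee_pos: [582.3, -193.9, 154.2]
tool_rot: [-180.0, 0.0, 124.1]
ft_force: [0.1, -0.6, 0.2]
width: 0.1
grip_force: 0.0
```

Request:
carry_out(turn=[[0,0,0],[0,0,0],[0,0,0],[0,0,0],[0,0,0]], slide=[[0.2,-0.01,0],[0.17,-0.01,0],[0,0,-0.2],[0,0,-0.2],[0,0,0]], fingers=[1,1,1,1,1])

```text
time: 9.25
ee_pos: [635.0, -195.9, 90.5]
tool_rot: [-179.7, -0.3, 124.2]
ft_force: [-0.4, 0.1, -0.3]
width: 0.1
grip_force: 0.0
```

```bash
python3 tab.py pics/r2.png
python3 - <<'E'
import cv2
b=cv2.imread("pics/r2.png")[110:210,280:400]
cv2.imwrite("pics/p6.png",cv2.resize(b,(720,600),interpolation=cv2.INTER_CUBIC))
E
```

```text
9.3 [ 636.64029919 -196.48652024   92.30424204] [-1.79867308e+02 -1.74572482e-01  1.24166163e+02] [ 0.54187877 -0.60305704 -0.12608525]
```

View pics/p6.png

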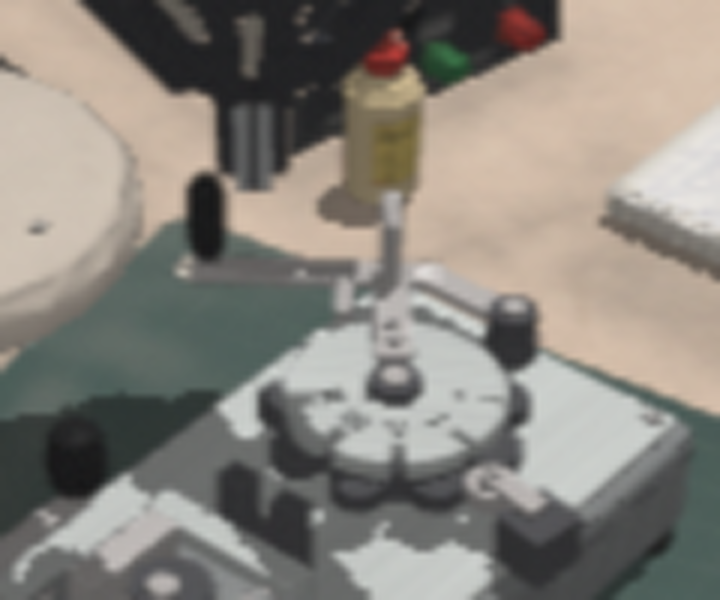

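The tab points away at (392,240) and the slot faces the clamp. The fingers at (252,150) are outside the knob at (206,215). Pushing the knob along its arc now.

Request:
carry_out(turn=[[0,0,0],[0,0,0],[0,0,0],[0,0,0],[0,0,0]], slide=[[0.005,0.045,0],[0,0.045,0],[-0.004,0.035,0],[-0.004,0.035,0],[-0.01,0.033,0]], fingers=[1,1,1,1,1])

```text
time: 9.93
ee_pos: [636.9, -167.6, 93.6]
tool_rot: [180.0, 0.0, 124.2]
ft_force: [1.0, 0.1, 0.8]
width: -0.3
grip_force: 0.5
```

Request:
carry_out(turn=[[0,0,0],[0,0,0],[0,0,0],[0,0,0],[0,0,0]], slide=[[-0.01,0.033,0],[-0.011,0.031,0],[-0.012,0.031,0],[-0.011,0.024,0],[-0.011,0.024,0]], fingers=[1,1,1,1,1])

```text
time: 10.55
ee_pos: [628.2, -146.3, 93.2]
tool_rot: [-180.0, -0.0, 124.2]
ft_force: [-0.8, -1.7, 0.0]
width: 0.0
grip_force: 0.5
```

Request:
carry_out(turn=[[0,0,0],[0,0,0],[0,0,0],[0,0,0],[0,0,0]], slide=[[-0.007,0.01,0],[-0.007,0.01,0],[-0.007,0.01,0],[-0.006,0.008,0],[0,0,0]], fingers=[1,1,1,1,1])

```text
time: 11.18
ee_pos: [624.2, -140.5, 93.3]
tool_rot: [180.0, -0.0, 124.2]
ft_force: [0.5, 0.0, -0.1]
width: 0.3
grip_force: 0.1
```

Request:
carry_out(turn=[[0,0,0],[0,0,0]], slide=[[-0.004,0.005,0],[-0.004,0.005,0]], fingers=[1,1])

```text
time: 11.42
ee_pos: [623.7, -139.7, 93.4]
tool_rot: [180.0, 0.1, 124.2]
ft_force: [1.7, -2.8, -1.4]
width: 0.1
grip_force: 1.6
```

Request:
carry_out(turn=[[0,0,0],[0,0,0]], slide=[[-0.004,0.005,0],[-0.004,0.005,0]], fingers=[1,1])

```text
time: 11.68
ee_pos: [623.5, -139.4, 93.6]
tool_rot: [179.9, 0.2, 124.2]
ft_force: [4.1, -6.9, -3.8]
width: 0.1
grip_force: 3.8
```

The force rises against the stop at the expected home position (about 8 N at lever ≈39°). I'll back off, rise clear and check.

Request:
carry_out(turn=[[0,0,0],[0,0,0],[0,0,0],[0,0,0],[0,0,0]], slide=[[0.04,-0.05,0],[0.06,-0.08,0],[0,0,0.3],[0,0,0.3],[0,0,0.1]], fingers=[1,1,1,1,1])

```text
time: 12.3
ee_pos: [639.0, -158.1, 201.7]
tool_rot: [179.8, 0.2, 124.2]
ft_force: [1.1, -0.3, -0.6]
width: 0.2
grip_force: 0.0
```

Request:
carry_out(turn=[[0,0,0],[0,0,0],[0,0,0],[0,0,0],[0,0,0]], slide=[[0,0,0.1],[0,0,0],[0,0,0],[0,0,0],[0,0,0]], fingers=[1,1,1,1,1])

```text
time: 12.92
ee_pos: [636.6, -157.1, 212.3]
tool_rot: [-179.9, -0.1, 124.2]
ft_force: [-0.2, -0.3, 0.2]
width: -0.0
grip_force: 0.0
```

```bash
python3 tab.py pics/r3.png
python3 - <<'E'
from h import *
import cv2
a=cv2.imread("pics/r3.png"); b=cv2.imread("pics/r2.png")
for n,im,box in(("before",b,(138,156,305,322)),("after",a,(138,170,285,322))):
    v0,v1,u0,u1=box; m=(im[v0:v1,u0:u1].max(2)<50).astype(np.uint8)
    k,_,st,ce=cv2.connectedComponentsWithStats(m); 
    for i in range(1,k):
        if st[i,4]>8: c=ce[i]+[u0,v0]; p=ray("side",*c,95); print(n,c.round(1),st[i],p.round(1),"lever ang",np.degrees(np.arctan2(p[1]+197,p[0]-525.5)))
print("pred closed",proj("side",np.array([610.5,-125,95])))
for v in(142,145,148): print([int(np.ptp(a[v,u].astype(int))) for u in range(336,362)])
E
```

```text
12.975 [ 636.6874778  -157.09454661  212.57444625] [-1.7995646e+02 -5.8660988e-02  1.2420436e+02] [-0.49153872  0.34619659 -0.25675511]
before [314.  146.1] [ 7  2  5 13 60] [ 631.7 -160.9   95. ] lever ang 18.776703908782252
after [312.4 158.4] [25 14  6 14 75] [ 610.3 -123.    95. ] lever ang 41.098153932934316
pred closed (np.float64(312.8258288450278), np.float64(157.9206917356711))
[18, 20, 25, 30, 31, 32, 32, 23, 12, 8, 12, 26, 31, 37, 39, 38, 37, 38, 38, 37, 37, 37, 38, 37, 37, 37]
[19, 20, 20, 20, 20, 20, 17, 11, 6, 7, 12, 27, 37, 37, 36, 35, 36, 37, 37, 36, 35, 35, 35, 36, 37, 38]
[38, 37, 37, 37, 38, 37, 33, 22, 7, 4, 13, 27, 37, 37, 36, 35, 35, 35, 35, 34, 35, 35, 36, 36, 36, 35]
```

The knob is within half a pixel of its predicted closed position, the tab is still at u≈345 (303°), and the robot is clear. Handing in.

```bash
python3 -c "
from station import robot
print(robot.finish_job())"
```

```text
the job is handed in; nothing more can be done
None
```

I clicked the four-dot slot in facing the wire clamp, pushed the lock lever home against its stop and handed the job in with the arm clear; my last camera check agreed, but the hand-in gave no verdict.

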